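# Click a parts tub's lid shut all round

## Task

The lid lies on the tub of screws, but the rim section on each of its four sides still stands up. Press around the rim with the fingertips, section by section, until all four have clicked down flush. Do not lift, tip or push the tub away, and leave the jar, the tape and the bit case where they are.

Things in the scene. Friction and masses are not known exactly. Their poses are not given: they have to be found in the camera images.
- tub: White plastic tub of screws with a grey lid, loose on the bench, about 1 kg. 150 mm (x) by 200 mm (y) over the lid rim; the shut lid's top is 90 mm above the underside. Origin: centre of underside; z up, x away from the robot. Middle panel (76 x 126 mm) is down; a hinged rim section lies along each of its sides, 36 mm wide from hinge to outer edge, 200 mm (front, back) or 74 mm long (left, right).
- lid_front (a joint): How far (rad) the lid's rim section on the long side nearest the robot (tub's -x side) is pressed: 0 = sprung up, its outer edge about 9 mm high; 0.26 = clicked shut, flush with the panel. Snap-through: about 7 N straight down at its pressing point takes it over the click near 0.13, beyond which it snaps to 0.26 and stays; let go before that, it springs up again.
- lid_back (a joint): How far (rad) the lid's rim section on the long side away from the robot (tub's +x side) is pressed: 0 = sprung up, its outer edge about 9 mm high; 0.26 = clicked shut, flush with the panel. Snap-through: about 7 N straight down at its pressing point takes it over the click near 0.13, beyond which it snaps to 0.26 and stays; let go before that, it springs up again.
- lid_left (a joint): How far (rad) the lid's rim section on the short side on tub's +y is pressed: 0 = sprung up, its outer edge about 9 mm high; 0.26 = clicked shut, flush with the panel. Snap-through: about 7 N straight down at its pressing point takes it over the click near 0.13, beyond which it snaps to 0.26 and stays; let go before that, it springs up again.
- lid_right (a joint): How far (rad) the lid's rim section on the short side on tub's -y is pressed: 0 = sprung up, its outer edge about 9 mm high; 0.26 = clicked shut, flush with the panel. Snap-through: about 7 N straight down at its pressing point takes it over the click near 0.13, beyond which it snaps to 0.26 and stays; let go before that, it springs up again.
- press_front (a point): Pressing point on the upper face of that section (front), marked by three thin ribs: middle of its length, 26 mm outward of its hinge, 10 mm in from the outer edge. It moves with the section: 90 mm above the tub's underside when shut (tub frame x -65, y 0 mm), about 7 mm higher when sprung up.
- press_back (a point): Pressing point on the upper face of that section (back), marked by three thin ribs: middle of its length, 26 mm outward of its hinge, 10 mm in from the outer edge. It moves with the section: 90 mm above the tub's underside when shut (tub frame x +65, y 0 mm), about 7 mm higher when sprung up.
- press_left (a point): Pressing point on the upper face of that section (left), marked by three thin ribs: middle of its length, 26 mm outward of its hinge, 10 mm in from the outer edge. It moves with the section: 90 mm above the tub's underside when shut (tub frame x 0, y +90 mm), about 7 mm higher when sprung up.
- press_right (a point): Pressing point on the upper face of that section (right), marked by three thin ribs: middle of its length, 26 mm outward of its hinge, 10 mm in from the outer edge. It moves with the section: 90 mm above the tub's underside when shut (tub frame x 0, y -90 mm), about 7 mm higher when sprung up.
- jar: Bystander: white round jar with black cap, 60 mm across, 75 mm tall, upright, loose. Origin: centre of the underside.
- tape: Bystander: roll of black tape lying flat, 90 mm across, 40 mm high, loose. Origin: centre of the underside.
- bitcase: Bystander: black bit case, 62 x 100 mm, 32 mm high, loose. Origin: centre of the underside.
Things that resemble listed ones, but are neither listed nor needed, are in the scene too. Of the things like the tub, leave any that is blue; of the rest the larger one is meant.

How it is judged:
At the end, for the whole second after the job is handed in: All four lid sections are shut (each joint above 0.23 rad, outer edge within about 1 mm of flush); the tub stands flat and at rest on the bench within 40 mm of where it was; jar, tape and bit case are within 30 mm of where they were (value of joint each of lid_front, lid_back, lid_left, lid_right above 0.23 rad and distance of tub from where it was at the start of the episode below 0.04 m and angle between tub's own z axis and vertical below 0.05 rad and height (world z) of tub below 0.005 m and linear speed of tub below 0.02 m/s and distance of each of jar, tape, bitcase from where it was at the start of the episode below 0.03 m); the robot touches nothing.
It fails at once if the tub is lifted or carried (over 12 mm up) (height (world z) of tub above 0.012 m).
It fails at once if the tub is tipped by more than 0.15 rad (angle between tub's own z axis and vertical above 0.15 rad).
It fails at once if the tub is pushed away by more than 60 mm (distance of tub from where it was at the start of the episode above 0.06 m).
It fails at once if a bystander is lifted, knocked over or shifted by more than 30 mm (distance of any of jar, tape, bitcase from where it was at the start of the episode above 0.03 m or height (world z) of any of jar, tape, bitcase above 0.015 m or angle between any of jar, tape, bitcase's own z axis and vertical above 0.5 rad).
It also fails if it takes over 45 s, if anything falls off the work surface, if the arm or the gripper's body presses on something with over 40 N, if the wrist force passes 120 N, or if a joint passes its speed limit or range.

## Robot

A 7-joint arm with a two-finger parallel gripper is mounted at the origin on the work surface. World frame = base frame: x ahead of the robot, y to its left, z up, the work surface at z = 0. Lengths are in m, angles in rad, forces in N, time in s.
With the tool pointing down it reaches from about 0.425 to 1.025 m from the base axis. Payload 9.4 kg.
Tool frame: the origin (TCP) lies between the finger pads; the fingertips stand 11 mm ahead of it and the grasp point (between the pads) lies 8 mm behind it; y points along the fingers, z is the direction in which the jaws open and shut, and the axes are right-handed (so a half turn about y gives the same grasp; the last joint's range is limited). The gripper opens to 93 mm and grips with 3 to 60 N. Pads are 15 mm wide; open, the fingers measure 128 mm over their backs; the gripper's body (75 mm by 188 mm) begins 65 mm behind the grasp point.
Start: joints at [-1.374, 0.599, -0.003, 1.599, 0.002, 0.943, -0.08], TCP at [0.196, 0.698, 0.23] pointing down, gripper open.
Joint ranges: [-2.57, 2.57], [-0.35, 1.97], [-1.29, 1.29], [0.11, 2.56], [-1.05, 4.19], [0.11, 1.86], [-2.63, 2.63]. Speed limits (rad/s): [2.22, 2.22, 3.01, 3.01, 3.14, 3.14, 3.14].

## Interface

Orientations are given as a 3x3 rotation matrix whose columns are the frame's x, y, z axes.
In Python, from station import robot gives the robot as it stands.
- The arm moves only by the shell command python3 -m creep 'ROWS'. ROWS is JSON, a list that holds one entry, the list of rows, each a list of 7 numbers: the shift along the world's x, y, z in cm, then the turn, a rotation vector about the world's x, y, z in rad, then the opening, from 0 (shut) to 1 (fully open). A call has 1 to 20 rows; each row is the pose to reach, as a shift and turn from the pose measured when the call began; what a row does not reach only later rows make up. A row lasts 1/10 s, in which the tool goes at most 50 mm and 8.59 degrees, less where a joint would pass 70% of its speed; a pose out of reach is approached as far as the arm can. A call with a gripper value outside its range is refused whole. The fingers move at their own pace and stop on an object; the grip force is fixed at half the most. Time passes only in rows, so rows that repeat a pose let the fingers close. It gives the time, the measured TCP pose, the force and the opening at its end, in the units of the state.
- robot.state(): the state, without advancing time (a new reading comes with each control period).
- robot.camera(name): name is "scene" or "top"; returns (picture, depth): 400x640x3 uint8, red, green, blue; 400x640 float32, m along the optical axis (not along the pixel's ray), 0 where there is no reading.
- robot.calibration(name): a dict with "fov_y" (degrees; the focal length in pixels is half the picture's height over the tangent of half this angle, whatever the lens; pixels are square), "cx", "cy" (the principal point, pixels), "rvec" (rotation vector, rad) and "tvec" (3), from world to camera coordinates, as OpenCV has them. Camera axes: x right, y down, z forward; pixel columns grow to the right and rows downward; lengths in m; the calibration is good to about 2 mm. A picture is of the moment at which its call begins. calibration takes no time and is no camera call.
- robot.close_job(): hands the job in, once; it reports no verdict.
The state is a dict: "time_s": time; "qpos": joint angles; "joint_vel": joint speeds; "effort": joint torques, N m; "ee_pos": TCP position; "tcp_rot": TCP orientation; "ft_force": force on the tool from outside, world axes, zero at the start; "moment": the same for the moment, N m; "finger_gap": finger opening in m.
Only numpy, scipy, OpenCV 4.12 (cv2) and the standard library are available. Lean on these libraries where they do the work, as an engineer would, in place of code of your own. Each camera call takes 0.05 s, during which the arm holds its last target.

## Working session

There is one attempt and no reset: what is moved stays moved. The work goes in short steps, Python scripts to look and compute and a shell command to move; the robot and the scene stay as the last step left them, time stands still between calls to the robot, and variables do not carry over. Pictures are saved under pics/ and viewed, and the job is handed in when it is done.

```bash
mkdir -p pics; cat > h.py <<'E'
import numpy as np, cv2
from station import robot
def save(n,tag):
    p,d=robot.camera(n); cv2.imwrite(f'pics/{tag}.png',p[:,:,::-1]); np.savez(f'{tag}.npz',p=p,d=d); return p,d
def world(n,d):
    c=robot.calibration(n); f=200/np.tan(np.radians(c['fov_y']/2)) 
    f=d.shape[0]/2/np.tan(np.radians(c['fov_y']/2))
    R=cv2.Rodrigues(np.array(c['rvec'],float))[0]; t=np.array(c['tvec'],float).ravel()
    v,u=np.mgrid[:d.shape[0],:d.shape[1]]
    X=np.stack([(u-c['cx'])/f*d,(v-c['cy'])/f*d,d],-1)
    W=(X-t)@R; W[d==0]=np.nan; return W
E
python3 - <<'E'
from h import *
for n in('scene','top'):
    save(n,n+'0'); print(robot.calibration(n))
s=robot.state(); print(s)
E
```

```text
{'fov_y': 53.18779419519842, 'cx': 311.7099605485181, 'cy': 204.79455554726096, 'rvec': array([ 1.79592851,  1.88477022, -0.63255316]), 'tvec': array([-0.04470227, -0.3669202 ,  1.43910633])}
{'fov_y': 57.82639677060329, 'cx': 321.3040494438103, 'cy': 200.15400869660408, 'rvec': array([ 2.11092418, -2.16737944,  0.21219706]), 'tvec': array([0.06634203, 0.57261817, 0.95511917])}
{'time_s': 0.1, 'qpos': array([-1.37371468,  0.60003933, -0.00254191,  1.60003535,  0.00179048,
        0.94287181, -0.07981335]), 'joint_vel': array([-0.00027506, -0.00386345,  0.00069511, -0.00238824, -0.00078161,
        0.00108086, -0.00135951]), 'effort': array([ 5.63378620e-03, -7.66553521e+01,  1.50273811e+00, -2.52939928e+01,
       -5.22427575e-02,  1.36415038e-02,  6.32928572e-05]), 'ee_pos': array([0.1959211 , 0.69760458, 0.22885569]), 'tcp_rot': array([[ 9.62765700e-01, -2.48528621e-04,  2.70337096e-01],
       [-2.70337183e-01, -1.32858845e-03,  9.62764791e-01],
       [ 1.19892138e-04, -9.99999087e-01, -1.34630592e-03]]), 'ft_force': array([-0.16943977, -0.2290258 ,  0.33354379]), 'moment': array([ 0.04507112, -0.01126604, -0.06360216]), 'finger_gap': 0.09293207604277268}
```

View pics/scene0.png

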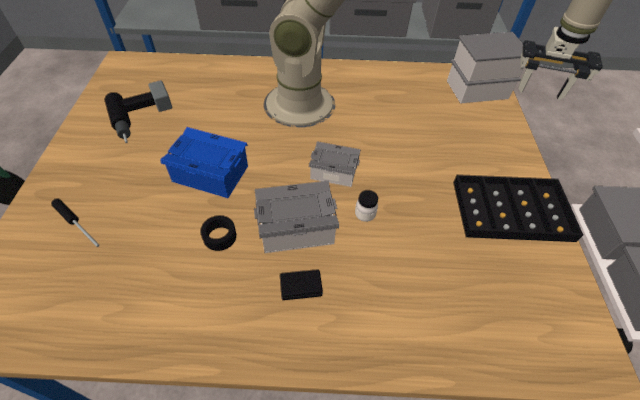

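View pics/top0.png

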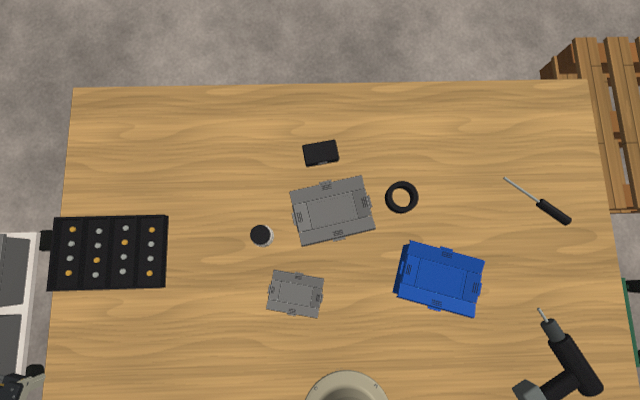

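Candidates for the tub in the top view are the blue one (440,278), which is excluded, the small grey one (295,293), and the large grey one (332,210). I choose the large grey one and check it in a close crop. Jar (261,235), tape (401,197) and bit case (321,153) stand around it.

```bash
python3 - <<'E'
from h import *
z=np.load('top0.npz');p,d=z['p'],z['d']
W=world('top',d)
cv2.imwrite('pics/crop1.png',cv2.resize(p[165:255,270:395,::-1],None,fx=6,fy=6,interpolation=cv2.INTER_CUBIC))
def rect(u0,u1,v0,v1,zl,zh):
    S=W[v0:v1,u0:u1].reshape(-1,3); S=S[(S[:,2]>zl)&(S[:,2]<zh)]
    r=cv2.minAreaRect((S[:,:2]*1000).astype(np.float32)); print(len(S),r,np.median(S[:,2]),S[:,2].max()); return S
rect(270,390,165,255,.07,.12)
S=rect(306,358,194,227,.07,.12)  # panel area
rect(255,335,260,325,.03,.12)
for n,b in dict(jar=(245,278,218,252),tape=(380,425,175,220),bit=(298,345,135,172)).items(): print(n); rect(*b,.015,.12)
for u,v in((308,204),(358,190),(326,185),(297,216),(367,202),(338,234),(332,210)): print(u,v,W[v,u].round(4))
E
```

```text
4352 ((540.2210083007812, 25.416282653808594), (163.68112182617188, 213.18130493164062), 11.188095092773438) 0.09174434874056359 0.10245595091877725
1704 ((540.54833984375, 25.667083740234375), (136.28265380859375, 87.53689575195312), 88.33462524414062) 0.08965459891868366 0.09697083651062957
2163 ((324.98712158203125, 127.08090209960938), (144.49560546875, 111.45759582519531), 78.90929412841797) 0.06242393979823999 0.07115222629108078
jar
415 ((479.74810791015625, 216.27484130859375), (55.091705322265625, 57.53836441040039), 43.56722640991211) 0.07337968938148741 0.07867306906647899
tape
543 ((580.9977416992188, -178.49624633789062), (87.15884399414062, 87.315673828125), 42.86085510253906) 0.03867245669905742 0.04524909088184542
bit
748 ((718.67578125, 49.18574142456055), (64.33761596679688, 100.07951354980469), 9.18887996673584) 0.030438638978232853 0.03734316456313644
308 204 [0.5576 0.0878 0.09  ]
358 190 [ 0.5919 -0.0467  0.0921]
326 185 [0.606  0.0388 0.0994]
297 216 [0.5252 0.1172 0.0973]
367 202 [ 0.5575 -0.0681  0.0994]
338 234 [0.4755 0.0112 0.0942]
332 210 [0.5398 0.0246 0.0903]
```

View pics/crop1.png

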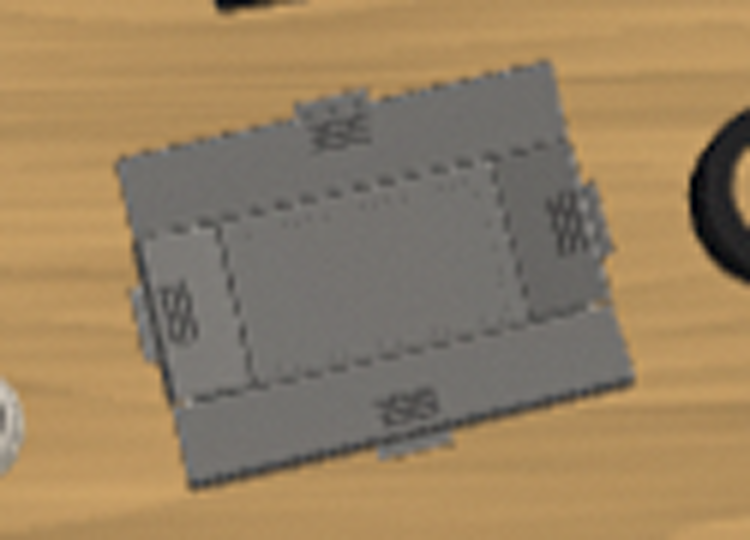

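The crop shows the large grey tub, all four sections raised, with ribs at crop pixels back (340,131), left (180,311), right (570,222) and front (408,406). That matches the description.

```bash
python3 - <<'E'
from h import *
z=np.load('top0.npz');W=world('top',z['d'])
P=[]
for n,(a,b) in dict(back=(340,131),left=(180,311),right=(570,222),front=(408,406)).items():
    u,v=a/6+270,b/6+165; ui,vi=round(u),round(v)
    q=np.nanmedian(W[vi-1:vi+2,ui-1:ui+2].reshape(-1,3),0); P.append(q); print(n,u,v,q.round(4))
P=np.array(P); 
# hold xy when sprung: press at ~26*cos
M=np.array([[65,0],[0,90],[0,-90],[-65,0]])/1000.
A=cv2.estimateAffinePartial2D(M,P[:,:2])[0]; yaw=np.arctan2(A[1,0],A[0,0]); print(A,np.degrees(yaw),np.hypot(*A[:,0]))
R=np.array([[np.cos(yaw),-np.sin(yaw)],[np.sin(yaw),np.cos(yaw)]])
c=P[:,:2].mean(0); print(c, (M@R.T+c).round(4)); np.savez('pose.npz',c=c,yaw=yaw)
s=robot.state(); t=s['tcp_rot'][:,2]; print('jaw yaw from y',np.degrees(np.arctan2(-t[0],t[1])))
e=s['ee_pos']; print(((M@R.T+c)-e[:2])*100, 'dz to tip at .12', (.131-e[2])*100)
E
```

```text
back 326.6666666666667 186.83333333333334 [0.6013 0.0362 0.0953]
left 300.0 216.83333333333334 [0.5227 0.1095 0.0952]
right 365.0 202.0 [ 0.5579 -0.0633  0.0954]
front 338.0 232.66666666666669 [0.4779 0.0113 0.0963]Traceback (most recent call last):
  File "<stdin>", line 10, in <module>
cv2.error: OpenCV(4.12.0) /io/opencv/modules/calib3d/src/ptsetreg.cpp:1108: error: (-215:Assertion failed) count >= 0 && to.checkVector(2) == count in function 'estimateAffinePartial2D'
```

```bash
python3 -m creep '[[[32.8,-59.3,0,0,0,0.473,0],[32.8,-59.3,0,0,0,0.473,0],[32.8,-59.3,0,0,0,0.473,0],[32.8,-59.3,0,0,0,0.473,0],[32.8,-59.3,0,0,0,0.473,0],[32.8,-59.3,0,0,0,0.473,0],[32.8,-59.3,0,0,0,0.473,0],[32.8,-59.3,0,0,0,0.473,0],[32.8,-59.3,0,0,0,0.473,0],[32.8,-59.3,0,0,0,0.473,0],[32.8,-59.3,0,0,0,0.473,0],[32.8,-59.3,0,0,0,0.473,0],[32.8,-59.3,0,0,0,0.473,0],[32.8,-59.3,0,0,0,0.473,0],[32.8,-59.3,0,0,0,0.473,0],[32.8,-59.3,-4,0,0,0.473,0],[32.8,-59.3,-8,0,0,0.473,0],[32.8,-59.3,-8,0,0,0.473,0],[32.8,-59.3,-8,0,0,0.473,0]]]'; python3 - <<'E'
from h import *
s=robot.state();print(s['ee_pos'],s['tcp_rot'],s['ft_force'],s['finger_gap'])
save('scene','s1')
E
```

```text
time_s: 2.0
ee_pos: [0.5234, 0.1053, 0.1489]
tcp_rot: [[0.98, -0.002, -0.199], [0.199, -0.002, 0.98], [-0.002, -1.0, -0.001]]
ft_force: [0.2, -0.7, 0.7]
finger_gap: 0.0003
[0.523383   0.10526107 0.14894128] [[ 0.97999293 -0.00159135 -0.19902596]
 [ 0.19902335 -0.0016625   0.97999334]
 [-0.00189039 -0.99999735 -0.00131252]] [ 0.1513975  -0.65972796  0.73067628] 0.00030462735071485497
```

View pics/s1.png

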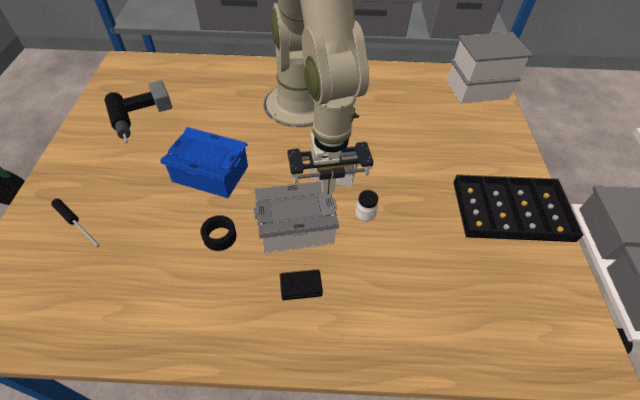

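The shut fingertips are above the left section, at about (327,190), clear of the jar (366,205). Next I press in small steps.

```bash
python3 -m creep '[[[0,0,-3,0,0,0,0],[0,0,-3.6,0,0,0,0],[0,0,-3.8,0,0,0,0],[0,0,-4.0,0,0,0,0],[0,0,-4.2,0,0,0,0],[0,0,-4.35,0,0,0,0],[0,0,-4.5,0,0,0,0],[0,0,-4.6,0,0,0,0],[0,0,-4.7,0,0,0,0]]]'
```

```text
time_s: 2.95
ee_pos: [0.5243, 0.1053, 0.1031]
tcp_rot: [[0.98, 0.001, -0.199], [0.199, -0.001, 0.98], [0.001, -1.0, -0.001]]
ft_force: [0.3, -0.5, 0.3]
finger_gap: 0.0004
```

The force fell to about 0 with the tip near flush, so it very likely clicked. I'll raise, take a top picture and move on to the back.

```bash
python3 -m creep '[[[0,0,3,0,0,0,0],[4,-3.5,3,0,0,0,0],[7.9,-6.9,3,0,0,0,0],[7.9,-6.9,3,0,0,0,0],[7.9,-6.9,3,0,0,0,0]]]'; python3 - <<'E'
from h import *
p,d=save('top','t1'); cv2.imwrite('pics/crop2.png',cv2.resize(p[155:265,260:410,::-1],None,fx=5,fy=5,interpolation=cv2.INTER_CUBIC))
W=world('top',d); print(W[212:222,297:303,2].round(3))
E
```

```text
time_s: 3.45
ee_pos: [0.6038, 0.0345, 0.1327]
tcp_rot: [[0.981, 0.001, -0.196], [0.196, -0.002, 0.981], [0.0, -1.0, -0.002]]
ft_force: [0.2, 0.1, -0.3]
finger_gap: 0.0006
[[0.088 0.09  0.091 0.09  0.089 0.09 ]
 [0.091 0.089 0.086 0.088 0.089 0.087]
 [0.088 0.093 0.09  0.086 0.089 0.089]
 [0.089 0.09  0.091 0.089 0.09  0.089]
 [0.088 0.087 0.09  0.093 0.091 0.087]
 [0.091 0.09  0.091 0.089 0.091 0.086]
 [0.089 0.088 0.091 0.09  0.09  0.09 ]
 [0.087 0.09  0.09  0.085 0.088 0.092]
 [0.089 0.09  0.09  0.088 0.093 0.088]
 [0.089 0.087 0.092 0.089 0.092 0.088]]
```

View pics/crop2.png

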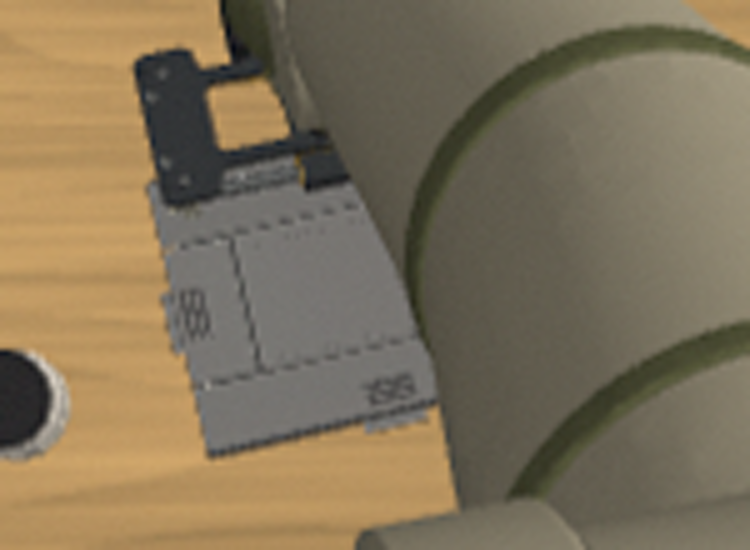

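The left section (crop pixel (190,315)) is flush at 0.089 m and the tub hasn't moved. Now the back.

```bash
python3 -m creep '[[[0,0.15,-1.8,0,0,0,0],[0,0.15,-2.1,0,0,0,0],[0,0.15,-2.3,0,0,0,0],[0,0.15,-2.5,0,0,0,0],[0,0.15,-2.7,0,0,0,0],[0,0.15,-2.9,0,0,0,0],[0,0.15,-3.05,0,0,0,0],[0,0.15,-3.1,0,0,0,0]]]'
```

```text
time_s: 4.3
ee_pos: [0.6028, 0.0371, 0.1015]
tcp_rot: [[0.98, 0.0, -0.197], [0.197, -0.001, 0.98], [-0.0, -1.0, -0.001]]
ft_force: [-0.3, -0.1, -0.4]
finger_gap: 0.0005
```

```bash
python3 -m creep '[[[0,0,3,0,0,0,0],[-2.3,-4.7,3,0,0,0,0],[-4.6,-9.5,3,0,0,0,0],[-4.6,-9.5,3,0,0,0,0],[-4.6,-9.5,3,0,0,0,0],[-4.6,-9.5,1.2,0,0,0,0],[-4.6,-9.5,0.9,0,0,0,0],[-4.6,-9.5,0.7,0,0,0,0],[-4.6,-9.5,0.5,0,0,0,0],[-4.6,-9.5,0.3,0,0,0,0],[-4.6,-9.5,0.15,0,0,0,0],[-4.6,-9.5,0,0,0,0,0],[-4.6,-9.5,0,0,0,0,0]]]'
```

```text
time_s: 5.6
ee_pos: [0.5569, -0.0576, 0.1013]
tcp_rot: [[0.98, -0.0, -0.198], [0.198, -0.001, 0.98], [-0.0, -1.0, -0.001]]
ft_force: [-0.3, -0.7, -0.2]
finger_gap: 0.0006
```

```bash
python3 -m creep '[[[0,0,3,0,0,0,0],[-4,3.4,3,0,0,0,0],[-8.1,6.8,3,0,0,0,0],[-8.1,6.8,3,0,0,0,0],[-8.1,6.8,3,0,0,0,0],[-8.1,6.8,1.2,0,0,0,0],[-8.1,6.8,0.9,0,0,0,0],[-8.1,6.8,0.7,0,0,0,0],[-8.1,6.8,0.5,0,0,0,0],[-8.1,6.8,0.3,0,0,0,0],[-8.1,6.8,0.15,0,0,0,0],[-8.1,6.8,0,0,0,0,0],[-8.1,6.8,0,0,0,0,0]]]'
python3 -m creep '[[[0,0,6,0,0,0,0],[0,0,12,0,0,0,0],[0,5,15,0,0,0,0],[0,10,15,0,0,0,0],[0,15,15,0,0,0,0],[2,20,15,0,0,0,0],[2,25,15,0,0,0,0],[2,30,15,0,0,0,0],[2,35,15,0,0,0,0],[2,40,15,0,0,0,0],[2,40,15,0,0,0,0],[2,40,15,0,0,0,0],[2,40,15,0,0,0,0],[2,40,15,0,0,0,0]]]'
python3 - <<'E'
from h import *
p,d=save('top','t2'); cv2.imwrite('pics/crop3.png',cv2.resize(p[130:265,240:430,::-1],None,fx=4,fy=4,interpolation=cv2.INTER_CUBIC))
save('scene','s2')
W=world('top',d); c=np.array([.53995,.0234]); y=np.radians(11.45)
R=np.array([[np.cos(y),-np.sin(y)],[np.sin(y),np.cos(y)]])
L=(W[...,:2]-c)@R
for n,q in dict(panel=(0,0),back=(.07,0),front=(-.07,0),left=(0,.094),right=(0,-.094)).items():
    m=(np.linalg.norm(L-q,axis=-1)<.006)&(W[...,2]>.05); print(n,m.sum(),np.median(W[m][:,2]).round(4))
m=(W[...,2]>.07)&(np.abs(L)<.15).all(-1); print(cv2.minAreaRect((W[m][:,:2]*1000).astype(np.float32)))
E
```

```text
time_s: 6.9
ee_pos: [0.476, 0.0104, 0.1013]
tcp_rot: [[0.98, 0.0, -0.197], [0.197, -0.001, 0.98], [-0.0, -1.0, -0.001]]
ft_force: [-0.0, -0.1, 0.2]
finger_gap: 0.0004
time_s: 8.3
ee_pos: [0.4966, 0.4082, 0.2513]
tcp_rot: [[0.981, 0.0, -0.195], [0.195, -0.002, 0.981], [-0.0, -1.0, -0.002]]
ft_force: [-0.2, -0.1, -0.1]
finger_gap: 0.0005
panel 16 0.0884
back 13 0.09
front 17 0.089
left 17 0.0898
right 15 0.0901
((540.0948486328125, 25.248138427734375), (161.94618225097656, 211.6103515625), 11.75698471069336)
```

View pics/crop3.png

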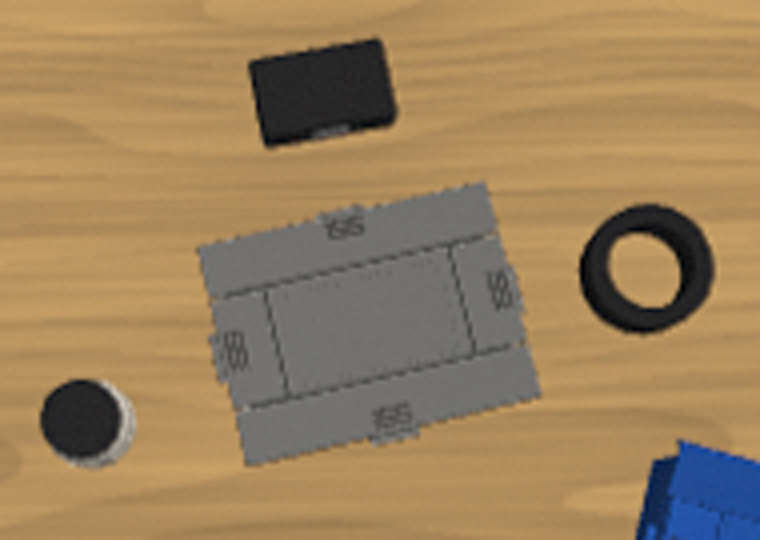

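View pics/s2.png

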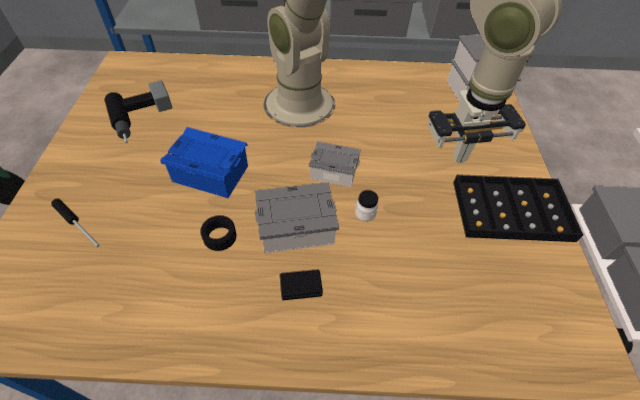

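All four sections are evenly shaded and flush: the heights near the outer edges are 0.089–0.090 m, against 0.088 m for the panel. The tub, jar, tape and bit case haven't moved, and the arm is clear.

```bash
python3 -c "
from station import robot
print(robot.close_job())"
```

```text
the job is handed in; nothing more can be done
None
```

I pressed the large grey-lidded tub's left, back, right and front sections in turn with the closed fingertips. All four clicked down, and I handed the job in about 8.4 s into the 45 s limit.

- **Sections:** the last top picture's depth puts all four near their outer edges at 89–90 mm, against 88 mm for the panel. That is flush within the depth noise of a few mm. I had no direct reading of the lid joints.
- **Tub and bystanders:** the tub's centre was within 1 mm of its first measurement. In the last pictures the jar, tape and bit case look unmoved; I did not re-measure them.
- **Arm:** it ended clear of everything, with near-zero force readings.

No check failed or disagreed. One pose-fit script stopped with an error, so I worked the pressing points out by hand from the rib positions it had already printed.

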